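# Move the hanging sign to the next counter stand

### The job

The empty sign stand still has its prop leg folded back: first swing that leg forward all the way out to its stop. Then lift the hanging sign over the upturned end of its rail and hang it on the rail of the empty stand, so that it hangs freely and still from its slot behind that rail's upturned end, with the leg still fully out. Do not drop the sign, and leave the bottles, the cup and the carton on the counter where they are.

Things in the scene. Friction and masses are not known exactly. Their poses are not given: they have to be found in the camera images.
- full_stand: Steel stand, fixed to the counter, left or right, that holds the sign at the start. Origin: on the counter under its post; x along its rail, from post to free end, away from the robot within 0.25 rad; z up. Base 110 mm across, 11 mm high; post 14 mm thick, 232 mm high; one level rail, a round rod 8 mm thick, axis 230 mm above the counter, ending 115 mm out from the post axis.
- full_end (a point): On full_stand's rail axis at its free end, 115 mm out from the post axis and 230 mm high. Here the rod turns straight up as an end stop, 8 mm thick; its rounded tip is 18 mm above this point (14 mm above the rail's top).
- empty_stand: The other steel stand, fixed, its rail empty at the start. Same post, rail and axes as full_stand; base 80 mm across. It alone has the folding prop leg, hinged on the axis of its post.
- empty_end (a point): The same point at the free end of empty_stand's rail, with the same upturned end stop.
- prop_leg (a joint): Prop leg's angle: 0 folded, 1.15 rad out at its stop; starts at 0 to 0.3. Vertical hinge through empty_stand's origin. Level bar 12 mm thick, 15 to 41 mm above the counter, reaching 140 mm from the hinge. From above it points 128 degrees counter-clockwise of empty_stand's x when folded and swings clockwise (forward) to 62 degrees. Friction about 1 N at its end; stays where left.
- leg_push (a point): Point on the prop leg's bar 110 mm from the hinge, mid thickness and mid height (28 mm above the counter).
- sign_grip (a point): Centre of the sign's plain header, where it can be gripped. The sign is a rigid white plastic plate 8 mm thick (its x, along the rail it hangs on; y its width; z up), about 0.12 kg. The header is 54 mm wide, from 20 mm below to 20 mm above this point; under the slot is a panel 90 mm wide, down to 161 mm below this point.
- sign_eye (a point): Apex of the closed slot by which the sign hangs, 36 mm below sign_grip. The slot goes through along the sign's x, is 34 mm wide and 40 mm tall from here down; its top edge is a shallow vee that centres on the rail. Hanging: this point 4 mm above the rail axis; at the start 55 to 75 mm out from the post axis. It passes an end stop when lifted 15 to 31 mm (best 23) above hanging height.
- jug: Bystander: white bottle with a red cap, 76 mm across, 190 mm high, origin under its base.
- amber: Bystander: small bottle, 56 mm across, 140 mm high, origin under its base.
- scoop: Bystander: small clear measuring cup, 70 mm across, 70 mm high, origin under its base.
- carton: Bystander: cardboard carton, 70 by 110 by 60 mm high, origin under its base.
There are look-alikes about, which are no part of the job. Of the things shaped like the part that bears sign_grip, the white one is meant. Leave any pink look-alike of the full_stand alone.

How it is judged (in metres and radians):
On the way:
1. the prop leg is fully out (1.10 rad or more) while the sign still hangs on its first rail (value of joint prop_leg above 1.1 rad and x of sign_eye in the frame of full_stand between 0.008 and 0.113 m and z of sign_eye in the frame of full_stand between 0.226 and 0.242 m), for 0.2 s.
At the end, for the whole second after the job is handed in: Prop leg at 1.10 rad or more. Sign still (0.03 m/s, 0.4 rad/s), within 0.2 rad of upright and resting on the empty stand's rail by its slot: apex 8 to 113 mm out from the post axis, within 14 mm sideways of the rail, 226 to 240 mm high (value of joint prop_leg above 1.1 rad and x of sign_eye in the frame of empty_stand between 0.008 and 0.113 m and y of sign_eye in the frame of empty_stand between -0.014 and 0.014 m and z of sign_eye in the frame of empty_stand between 0.226 and 0.24 m and angle between sign_eye's own z axis and vertical below 0.2 rad and linear speed of sign below 0.03 m/s and angular speed of sign below 0.4 rad/s and contact force between sign and empty_stand above 0.2 N); the robot touches nothing.
It fails at once if the sign is dropped (its slot comes lower than 150 mm above the counter) (height (world z) of sign_eye below 0.15 m).
It fails at once if a bystander is moved by more than 30 mm (distance of any of jug, amber, scoop, carton from where it was at the start of the episode above 0.03 m).
It also fails if it takes over 67 s, if anything falls off the work surface, if the arm or the gripper's body presses on something with over 40 N, if the wrist force passes 120 N, or if a joint passes its speed limit or range.

### The arm

A 6-joint arm with a two-finger parallel gripper is mounted at the origin on the work surface. World frame = base frame: x ahead of the robot, y to its left, z up, the work surface at z = 0. Lengths are in m, angles in degrees, forces in N, time in s.
With the tool pointing down it reaches from about 0.325 to 0.85 m from the base axis. Payload 15.5 kg.
Tool frame: the origin (TCP) lies midway between the tips of the shut fingers; the grasp point (between the pads) lies 19 mm behind it; z points along the fingers, y is the line along which they close (so a half turn about z gives the same grasp; the last joint's range is limited). The gripper opens to 91 mm and grips with 3 to 60 N. Pads are 32 mm wide; open, the fingers measure 118 mm over their backs; the gripper's body (76 mm by 178 mm) begins 60 mm behind the grasp point.
Start: joints at [-74.341, 28.281, 77.091, -0, 74.628, -5.472], TCP at [0.225, -0.583, 0.178] pointing down, gripper open.
Joint ranges: [-166.48, 166.48], [-47.26, 123.95], [12.59, 153.08], [-70.14, 250.14], [6.76, 159.57], [-176.63, 176.63]. Speed limits (degrees/s): [108.29, 108.29, 147.25, 172.46, 172.46, 172.46].

### API

Orientations are given as a 3x3 rotation matrix whose columns are the frame's x, y, z axes.
In Python, from bench import ctrl gives the robot as it stands. The module is installed in compiled form; this text tells all that it offers. Calls block until the motion is done:
- ctrl.goto(position, orientation): joint-space move of the TCP to a pose.
- ctrl.move_l(position, vel=0.15, ori=None, contact_N=None): straight line of the TCP; ori=None keeps the orientation; vel is the mean speed in m/s. With contact_N (N) it stops when the force on the tool has changed by that much, and returns True; else False.
- ctrl.movej(angles): joint-space move.
- ctrl.command_gripper(opening): opening from 0.0 (shut) to 1.0 (fully open); the grip force is fixed at half the most; returns when the fingers have stopped.
- ctrl.sleep(seconds).
- ctrl.ik(position, orientation): joint angles nearest the present ones, or None.
- ctrl.read_camera(name): name is "scene" or "top" or "wrist"; returns the picture (400x640x3 uint8, blue, green, red); there is no depth.
- ctrl.camera_params(name): a dict with "fx", "fy", "cx", "cy" (pixels), "pose" (4x4, takes a point from camera to world coordinates); the wrist camera has in their place "T_tool_cam" (4x4, takes a point from camera to tool coordinates, whose origin is the TCP and whose axes are the flange's). Camera axes: x right, y up, looking along -z (the intrinsics and any distortion apply to the point x, -y, -z); pixel columns grow to the right and rows downward; lengths in m; the calibration is good to about 2 mm. A picture is of the moment at which its call begins: read the wrist's pose just before it. camera_params takes no time and is no camera call.
A pose or a line that the arm cannot do raises ctrl.MotionError and nothing moves.
- ctrl.sign_off(): hands the job in; it is judged then, once.
Readings, each from a call of its own:
- ctrl.current_t(): time.
- ctrl.current_q(): joint angles.
- ctrl.current_dq(): joint speeds.
- ctrl.current_effort(): joint torques, N m.
- ctrl.current_tool_pos(): TCP position.
- ctrl.current_eef_rot(): TCP orientation.
- ctrl.current_contact_force(): force on the tool from outside, world axes, zero at the start.
- ctrl.current_wrist_torque(): the same for the moment, N m.
- ctrl.current_grip_width(): opening from 0.0 (shut) to 1.0 (fully open).
- ctrl.current_grasp_force(): force on a finger pad.
Only numpy, scipy, OpenCV 4.12 (cv2) and the standard library are available. Lean on these libraries where they do the work, as an engineer would, in place of code of your own. Each camera call takes 0.05 s, during which the arm holds its last target. There are 200 camera calls.

## Working session

There is one attempt and no reset: what is moved stays moved. The work goes in short steps, each a Python script; the robot and the scene stay as the last script left them, time stands still between calls to the robot, and variables do not carry over. Pictures are saved under pics/ and viewed, at most 10 in all, crops included, and the job is handed in when it is done.

```bash
mkdir -p pics
python3 - <<'E'
from bench import ctrl
import cv2,numpy as np
np.set_printoptions(precision=4,suppress=True)
for n in("scene","top"):
    cv2.imwrite(f"pics/{n}0.png",ctrl.read_camera(n)); print(n,ctrl.camera_params(n))
print(ctrl.camera_params("wrist"),ctrl.current_t(),ctrl.current_eef_rot())
E
```

```text
scene {'fx': 400.1812184357349, 'fy': 400.1812184357349, 'cx': 323.327272913179, 'cy': 198.91563144110432, 'pose': array([[-0.6788, -0.4712,  0.5632,  1.229 ],
       [ 0.7343, -0.4311,  0.5243,  0.6158],
       [-0.0043,  0.7694,  0.6387,  1.0009],
       [ 0.    ,  0.    ,  0.    ,  1.    ]])}
top {'fx': 508.34699331020266, 'fy': 508.34699331020266, 'cx': 315.1869181243335, 'cy': 199.15095629163898, 'pose': array([[ 0.0092,  0.9801, -0.1981,  0.1996],
       [-0.9999,  0.0076, -0.009 , -0.0475],
       [-0.0074,  0.1982,  0.9801,  1.7091],
       [ 0.    ,  0.    ,  0.    ,  1.    ]])}
{'fx': 275.56023988573736, 'fy': 275.56023988573736, 'cx': 321.1803947045027, 'cy': 201.1546494506466, 'T_tool_cam': array([[ 0.0002,  0.9687,  0.2483,  0.07  ],
       [ 1.    , -0.0002, -0.0001,  0.0007],
       [-0.0001,  0.2483, -0.9687, -0.2062],
       [ 0.    ,  0.    ,  0.    ,  1.    ]])} 0.1 [[ 0.9328  0.3605 -0.0003]
 [ 0.3605 -0.9328  0.001 ]
 [ 0.0001 -0.0011 -1.    ]]
```

View pics/scene0.png

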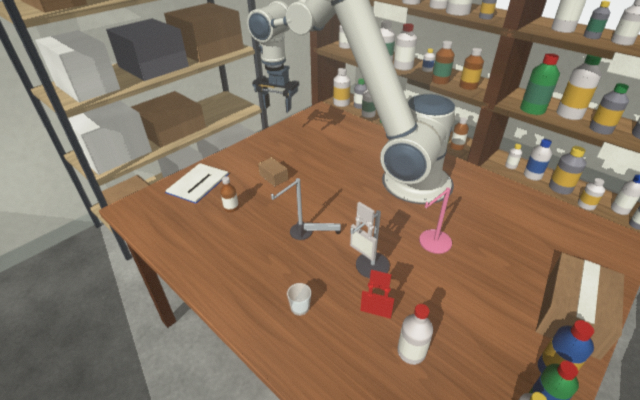

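View pics/top0.png

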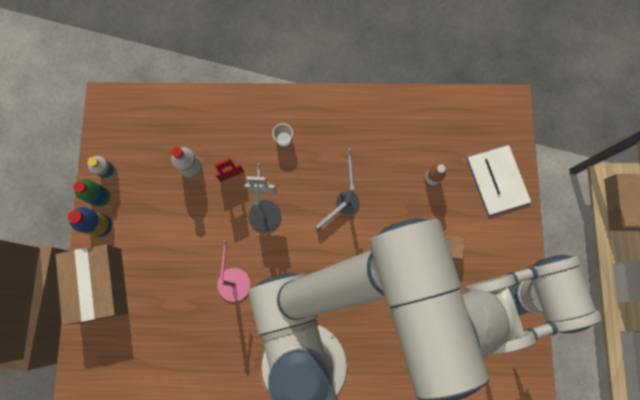

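The scene view shows the white sign on the left stand (base around 372,265). The empty stand's base is at (300,232), and its leg runs to (340,228). In the top view the full base is at (265,216), the empty base at (347,202), the leg end near (320,227), and the empty rail end near (350,150). I'll enlarge both to read pixels precisely.

Run:
```python
import cv2,numpy as np
t=cv2.imread("pics/top0.png");s=cv2.imread("pics/scene0.png")
a=cv2.resize(t[140:240,235:365],None,fx=6,fy=6,interpolation=cv2.INTER_CUBIC)
cv2.imwrite("pics/topc.png",a)
a=cv2.resize(s[165:285,260:400],None,fx=5,fy=5,interpolation=cv2.INTER_CUBIC)
cv2.imwrite("pics/scenec.png",a)
```

```text
(no output)
```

View pics/topc.png

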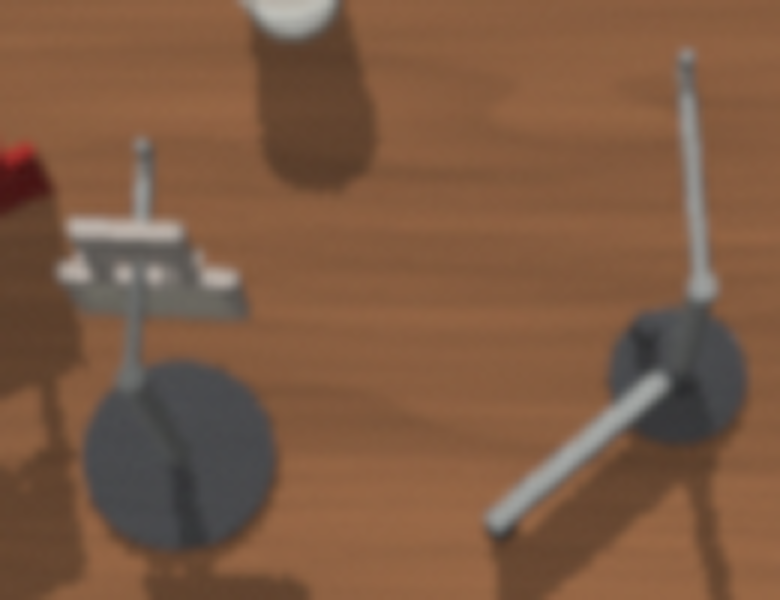

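View pics/scenec.png

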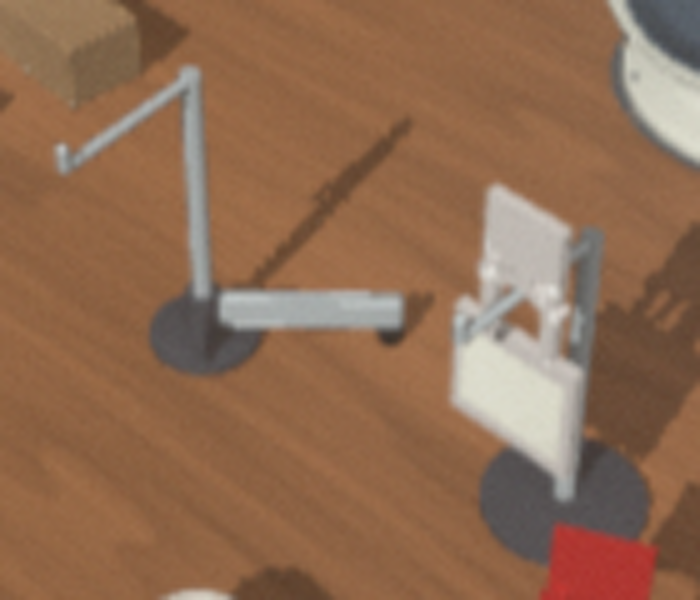

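Top crop: full base centre (180,455), post top (130,380), stop tip (143,143), header top edge (68..182, ~229). Empty base centre (678,376), post top (703,285), tip (686,55), leg end (497,522). Scene crop: empty tip (62,148), post top (190,73). Full tip (461,318), post top (592,233).

```bash
cat > h.py <<'E'
from bench import ctrl
import numpy as np
np.set_printoptions(precision=4,suppress=True)
def ray(cam,uv,pose=None):
    p=ctrl.camera_params(cam); T=p["pose"] if pose is None else pose
    d=T[:3,:3]@np.array([(uv[0]-p["cx"])/p["fx"],-(uv[1]-p["cy"])/p["fy"],-1.]); return T[:3,3],d/np.linalg.norm(d)
def plane(cam,uv,z,pose=None):
    o,d=ray(cam,uv,pose); return o+d*(z-o[2])/d[2]
def tri(r1,r2):
    (a,d),(b,e)=r1,r2; s=np.linalg.lstsq(np.c_[d,-e],b-a,rcond=None)[0]
    p,q=a+s[0]*d,b+s[1]*e; return (p+q)/2,np.linalg.norm(p-q)
E
python3 - <<'E'
from h import *
import cv2
T=lambda x,y:(235+(x+.5)/6-.5,140+(y+.5)/6-.5)
S=lambda x,y:(260+(x+.5)/5-.5,165+(y+.5)/5-.5)
img=cv2.imread("pics/top0.png").astype(int)
m=((img.max(2)<95)&(img.max(2)-img.min(2)<25)).astype(np.uint8)
for n,(x,y),r in(("full",(265,215),18),("empty",(347,202),14)):
    k=np.zeros_like(m);cv2.circle(k,(x,y),r,1,-1)
    c=max(cv2.findContours(m&k,0,1)[0],key=cv2.contourArea);h=cv2.convexHull(c)
    e=cv2.fitEllipse(h); print(n,"base",e,plane("top",e[0],.011))
for n,tp,sp,z in(("full tip",(143,143),(461,318),.247),("full posttop",(130,380),(592,233),.232),("empty tip",(686,55),(62,148),.247),("empty posttop",(703,285),(190,73),.232)):
    print(n,plane("top",T(*tp),z)[:2],plane("scene",S(*sp),z)[:2],tri(ray("top",T(*tp)),ray("scene",S(*sp))))
for n,p,z in(("base f",(180,455),.011),("base e",(678,376),.011),("leg end",(493,520),.041),("hdr L",(68,229),.29),("hdr R",(182,232),.29)): print(n,plane("top",T(*p),z)[:2])
for n,p in(("hdr TL",(495,185)),("hdr TR",(570,228))): print(n,plane("scene",S(*p),.29)[:2])
E
```

```text
full base ((264.47021484375, 215.7108917236328), (30.800697326660156, 31.584152221679688), 50.45390319824219) [0.4842 0.1395 0.011 ]
empty base ((347.53936767578125, 202.17117309570312), (22.10723114013672, 23.302608489990234), 176.2526397705078) [ 0.5331 -0.142   0.011 ]
full tip [0.6023 0.1361] [0.6034 0.1381] (array([0.6024, 0.1367, 0.2456]), np.float64(0.0010609117386953136))
full posttop [0.4853 0.1406] [0.4849 0.1393] (array([0.4854, 0.1402, 0.2328]), np.float64(0.0009029990889733737))
empty tip [ 0.6497 -0.1335] [ 0.6517 -0.1316] (array([ 0.6503, -0.1336,  0.245 ]), np.float64(0.00015879846705509935))
empty posttop [ 0.5356 -0.1424] [ 0.534  -0.1432] (array([ 0.5352, -0.1422,  0.2332]), np.float64(0.0003072797740221388))
base f [0.4852 0.1391]
base e [ 0.5328 -0.1421]
leg end [ 0.4451 -0.0381]
hdr L [0.5476 0.1654]
hdr R [0.5465 0.1106]
hdr TL [0.545  0.1118]
hdr TR [0.5458 0.1641]
```

Both views agree within 2 mm, and the reach and header width (55 mm) match the given sizes. The rail yaws are about -0.025 rad (full) and +0.075 rad (empty), and the leg is near 0.03 rad. Next is the leg push, with shut fingers following the arc.

```bash
cat >> h.py <<'E'
F0=np.array([.485,.1395]);FY=-.024
E0=np.array([.534,-.142]);EY=.075
def ori(yaw,flip=1):  # tool down, tool y along +-(cos yaw, sin yaw)
    y=flip*np.array([np.cos(yaw),np.sin(yaw),0]); z=np.array([0,0,-1.]); return np.c_[np.cross(y,z),y,z]
def behind(th,off,z,r=.115): # pose with TCP 'off' behind the leg at joint angle th
    a=EY+np.radians(128)-th; b=np.array([-np.sin(a),np.cos(a)])
    return np.r_[E0+r*np.array([np.cos(a),np.sin(a)])+off*b,z], a-np.pi/2
E
cat > push.py <<'E'
from h import *
import cv2
ctrl.command_gripper(0.)
best=None
for f in(1,-1):
    p,y=behind(0,.05,.25); q=ctrl.ik(p,ori(y,f)); p2,y2=behind(1.2,.02,.018); q2=ctrl.ik(p2,ori(y2,f))
    print(f,q,q2)
    if q is not None and q2 is not None:
        m=max(abs(q[5]),abs(q2[5])); best=(m,f) if best is None or m<best[0] else best
f=best[1]
p,y=behind(0,.05,.25); ctrl.goto(p,ori(y,f))
p,y=behind(0,.05,.018); print("down",ctrl.move_l(p,.15,contact_N=10))
for th in np.r_[np.arange(0,1.1,.15),1.13,1.17,1.21,1.25,1.3]:
    p,y=behind(th,.02,.018); hit=ctrl.move_l(p,.08,ori=ori(y,f),contact_N=6)
    print(round(th,2),hit,ctrl.current_contact_force())
    if hit: break
cv2.imwrite("pics/leg_hit.png",ctrl.read_camera("scene"))
cv2.imwrite("pics/leg_top.png",ctrl.read_camera("top"))
print(ctrl.current_tool_pos(),ctrl.current_t())
E
python3 push.py
```

```text
1 [-20.1623   7.8592  96.3972  -0.      75.7436 -62.4595] [-9.0621 35.33   94.4672 -0.     50.2028 17.3956]
-1 [-20.1623   7.8592  96.3972  -0.      75.7436 117.5405] [  -9.0621   35.33     94.4672   -0.       50.2028 -162.6044]
down False
0.0 False [ 1.3937 -1.0602  0.7787]
0.15 False [ 0.5076 -0.5406 -0.516 ]
0.3 False [ 0.5947 -0.5009 -0.1908]
0.45 False [-0.8464 -0.1311  0.298 ]
0.6 False [-1.0484  0.5783 -0.4796]
0.75 False [-0.6135  0.6851  0.0041]
0.9 False [-0.1461 -0.3462 -0.3957]
1.05 False [-1.4177 -0.3795 -0.6798]
1.13 False [-0.5949 -0.6109 -0.3273]
1.17 False [-0.5693 -0.0307  0.4389]
1.21 False [-0.3492  0.4429 -0.2556]
1.25 False [-0.7235 -0.5267 -0.4472]
1.3 False [-0.6569 -0.8703 -0.523 ]
[ 0.5779 -0.0339  0.0179] 9.5583
```

Run:
```python
from h import *
import cv2
_,y=behind(1.15,0,0); o=ori(y,1)
p,_=behind(1.15,-.03,.018); hit=ctrl.move_l(p,.03,ori=o,contact_N=6)
p0=ctrl.current_tool_pos();print(hit,p0,ctrl.current_contact_force())
a=EY+np.radians(128)-1.15;print("perp offset of TCP from leg line at stop",(p0[:2]-E0)@[-np.sin(a),np.cos(a)])
t=ctrl.read_camera("top");s=ctrl.read_camera("scene")
v=np.hstack([cv2.resize(t[140:240,265:365],(400,400)),cv2.resize(s[165:285,260:380],(400,400))]);cv2.imwrite("pics/leg1.png",v)
```

```text
False [ 0.6073 -0.0485  0.018 ] [-0.1612 -0.1978 -0.207 ]
perp offset of TCP from leg line at stop -0.02977587437844726
```

View pics/leg1.png

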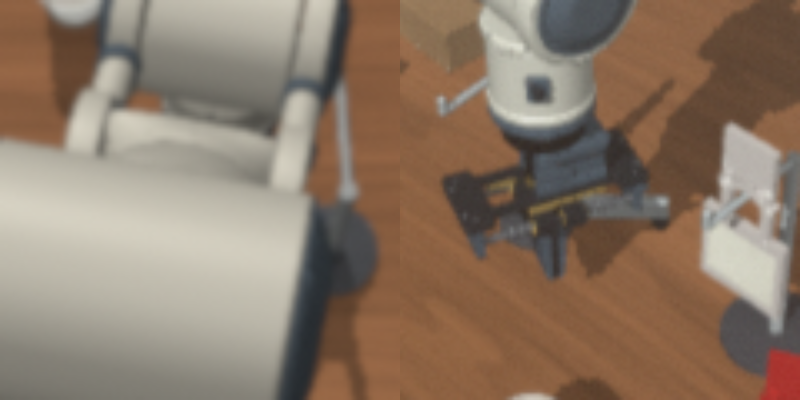

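The leg end is still at scene pixel (340,226), and the finger tip is now past it, near (305,246), with no contact force. So the leg did not move. I'll check where the fingers really are.

Run:
```python
from h import *
import cv2
def proj(cam,P):
    p=ctrl.camera_params(cam);c=np.linalg.inv(p["pose"])@np.r_[P,1];return p["cx"]+p["fx"]*c[0]/-c[2],p["cy"]-p["fy"]*c[1]/-c[2]
for th in(0,.03,1.15):
    a=EY+np.radians(128)-th;print(th,"leg end",proj("scene",np.r_[E0+.14*np.array([np.cos(a),np.sin(a)]),.041]))
print("tcp",proj("scene",ctrl.current_tool_pos()),proj("scene",[.5779,-.0339,.0179]))
a=cv2.imread("pics/leg_hit.png")[165:285,260:400];b=ctrl.read_camera("scene")[165:285,260:400]
w=ctrl.read_camera("wrist")
v=np.hstack([cv2.resize(x,(400,343),interpolation=cv2.INTER_CUBIC) for x in(a,b)]);v=np.vstack([v,np.hstack([cv2.resize(w,(400,250)),np.zeros((250,400,3),np.uint8)])]);cv2.imwrite("pics/leg2.png",v)
```

```text
0 leg end (np.float64(340.3036914323882), np.float64(223.10307182482325))
0.03 leg end (np.float64(340.3153784801996), np.float64(223.92712201609305))
1.15 leg end (np.float64(315.8313293452075), np.float64(249.93774268389552))
tcp (np.float64(304.71801748028946), np.float64(252.31647835184305)) (np.float64(314.0647582522711), np.float64(249.71167572287328))
```

View pics/leg2.png

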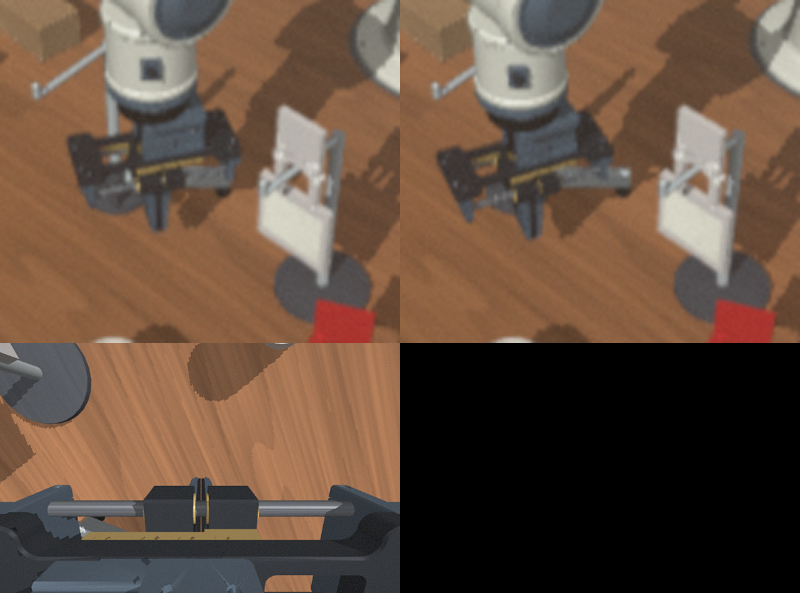

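The finger really is beyond the leg, and it appears about 4 px (10 mm or more) higher than its nominal height. I'll probe the counter with a light touch to get the true tip height.

Run:
```python
from h import *
p=ctrl.current_tool_pos().copy(); p[2]=-.004
print(ctrl.current_grip_width(),ctrl.current_contact_force())
try: print(ctrl.move_l(p,.02,contact_N=4))
except Exception as e: print(repr(e))
print(ctrl.current_tool_pos(),ctrl.current_contact_force(),ctrl.current_t())
```

```text
0.0031446657131494827 [ 0.2231 -0.303  -0.0276]
False
[ 0.6075 -0.0486 -0.0039] [0.0241 0.0029 0.2547] 12.25
```

Run:
```python
from h import *
p=ctrl.current_tool_pos().copy(); p[2]=-.035
try: print(ctrl.move_l(p,.03,contact_N=4))
except Exception as e: print(repr(e))
print(ctrl.current_tool_pos(),ctrl.current_contact_force(),ctrl.current_t())
p=ctrl.current_tool_pos().copy(); p[2]+=.015; ctrl.move_l(p,.05)
```

```text
False
[ 0.6076 -0.0486 -0.0348] [-0.4813  0.6571 -0.216 ] 13.4333
```

Run:
```python
from h import *
import cv2
s=ctrl.read_camera("scene");print(ctrl.current_tool_pos(),ctrl.current_q())
cv2.imwrite("pics/probe.png",cv2.resize(s[190:270,270:350],(600,600),interpolation=cv2.INTER_CUBIC))
```

```text
[ 0.6077 -0.0486 -0.0196] [-10.1863  40.8331  89.564    0.0018  49.5825  13.4061]
```

View pics/probe.png

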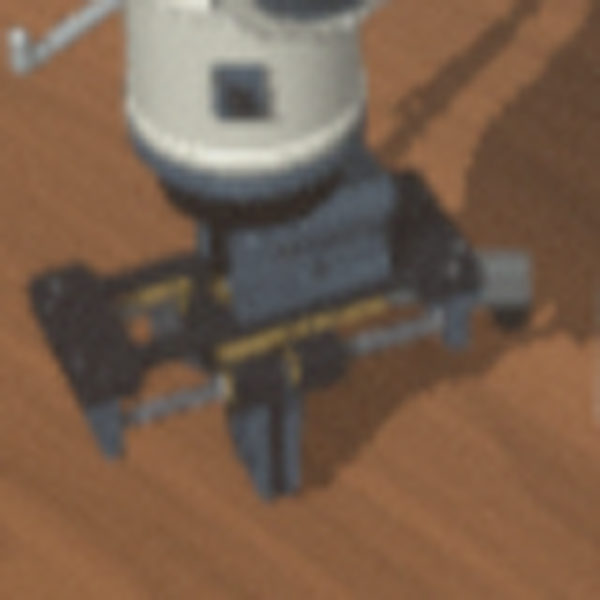

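The tip (crop 275,495 → scene 307,256) is still above the counter while the reported z is -0.02. So the fingertips sit roughly 25–40 mm higher than the reported TCP. I'll finish the probe in small guarded steps.

Run:
```python
from h import *
p=ctrl.current_tool_pos().copy(); z0=p[2]
p[2]=-.034; ctrl.move_l(p,.06)
for z in np.arange(-.038,-.075,-.004):
    p[2]=z
    hit=ctrl.move_l(p,.03,contact_N=4)
    F=ctrl.current_contact_force(); print(z,hit,ctrl.current_tool_pos()[2],F,ctrl.current_effort()[:3])
    if hit or abs(F[2])>4: break
p=ctrl.current_tool_pos().copy(); p[2]+=.015; ctrl.move_l(p,.06)
print(ctrl.current_t())
```

```text
-0.038 True -0.03594810028938437 [-3.2352 -0.8559 15.4324] [  0.0106 -85.2666 -22.421 ]
14.9333
```

The tips touch at a reported z of -0.0355, so they sit 35.5 mm above the reported TCP (the x and y projections match). They simply swept over the leg. I'll redo the push with that correction.

```bash
echo 'DZ=.0355  # true tip height = reported + DZ' >> h.py
cat > push2.py <<'E'
from h import *
import cv2
f=1
p=ctrl.current_tool_pos().copy(); p[2]=.10-DZ; ctrl.move_l(p,.2)
for th in(.6,0):
    p,y=behind(th,.045,.10-DZ); ctrl.move_l(p,.2,ori=ori(y,f))
p[2]=.022-DZ; print("down",ctrl.move_l(p,.15,contact_N=6))
for th in(.05,.3,.55,.8,1.,1.15):
    p,y=behind(th,.02,.022-DZ); hit=ctrl.move_l(p,.09,ori=ori(y,f),contact_N=7)
    print(th,hit,ctrl.current_contact_force(),ctrl.current_t())
    if hit: break
if not hit:
    p,y=behind(1.15,-.01,.022-DZ); print("final",ctrl.move_l(p,.03,ori=ori(y,f),contact_N=5))
a=EY+np.radians(128)-1.15; p=ctrl.current_tool_pos()
print("offset at stop",(p[:2]-E0)@[-np.sin(a),np.cos(a)],ctrl.current_contact_force(),ctrl.current_t())
cv2.imwrite("pics/leg3.png",ctrl.read_camera("scene"))
E
python3 push2.py
```

```text
down False
0.05 False [ 0.3234  0.6408 -0.015 ] 18.2667
0.3 False [0.3122 0.3606 0.0668] 18.7417
0.55 False [0.1289 0.7603 0.5544] 19.2167
0.8 False [-0.5032 -0.2894 -0.4102] 19.6917
1.0 False [ 0.2577 -1.0212  0.2218] 20.1
1.15 False [-1.4041 -1.3242 -0.1563] 20.4417
final True
offset at stop 0.01392982524701667 [-0.8834  1.0752 -0.4223] 20.9
```

Run:
```python
from h import *
import cv2
a=EY+np.radians(128)-1.15; b=np.r_[-np.sin(a),np.cos(a),0]
p=ctrl.current_tool_pos().copy()
print(ctrl.move_l(p-.012*b,.03,contact_N=9),(ctrl.current_tool_pos()[:2]-E0)@b[:2],ctrl.current_contact_force())
p=ctrl.current_tool_pos().copy()
ctrl.move_l(p+.03*b,.15); p=ctrl.current_tool_pos().copy(); p[2]=.40; ctrl.move_l(p,.25)
ctrl.command_gripper(.5)
# pre-grasp over the sign
P=np.r_[F0+.062*np.array([np.cos(FY),np.sin(FY)]),.34-DZ]
for f in(1,-1): print(f,ctrl.ik(P,ori(FY,f)))
ctrl.goto(P,ori(FY,1)) 
s=ctrl.read_camera("scene");t=ctrl.read_camera("top");cv2.imwrite("pics/s4.png",s);cv2.imwrite("pics/t4.png",t)
v=np.hstack([cv2.resize(t[130:240,240:370],(400,338)),cv2.resize(s[140:290,260:410],(400,400))[:338]]);cv2.imwrite("pics/v4.png",v)
print(ctrl.current_t(),ctrl.current_tool_pos(),ctrl.current_grip_width())
```

```text
True 0.014118305566861163 [ 0.8355 -0.606  -1.6111]
1 [ 8.0964 17.6689 74.4278 -0.     87.9033  9.4715]
-1 [   8.0964   17.6689   74.4278   -0.       87.9033 -170.5285]
25.0083 [0.5478 0.1367 0.3057] 0.5035246712580014
```

View pics/v4.png

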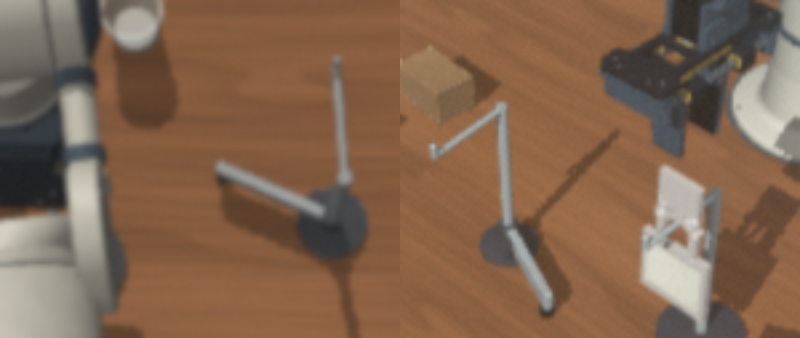

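The leg now points forward (top crop end 219,168). The gripper is open above the sign. I'll check the leg angle and the tip heights numerically.

Run:
```python
from h import *
q=plane("top",(310.7,184.1),.041); d=q[:2]-E0; print(q,np.linalg.norm(d),"joint",EY+np.radians(128)-np.arctan2(d[1],d[0]))
def proj(cam,P):
    p=ctrl.camera_params(cam);c=np.linalg.inv(p["pose"])@np.r_[P,1];return p["cx"]+p["fx"]*c[0]/-c[2],p["cy"]-p["fy"]*c[1]/-c[2]
t=ctrl.current_tool_pos()
for z in(.3057,.3057+DZ,.36): 
    for s in(1,-1): print(z,s,[np.subtract(proj("scene",[t[0]+s*.03,t[1]+w,z]),(260,140))*400/150+[400,0] for w in(-.016,.016)])
```

```text
[ 0.5883 -0.0165  0.041 ] 0.13672099342525934 joint 1.1464451793210468
0.3057 1 [array([650.0801, 171.7022]), array([675.1749, 185.9097])]
0.3057 -1 [array([686.96  , 143.9271]), array([711.844 , 157.2645])]
0.3412 1 [array([651.6831, 144.1941]), array([677.356 , 158.2664])]
0.3412 -1 [array([689.2862, 116.6962]), array([714.7368, 129.8885])]
0.36 1 [array([652.5605, 129.1386]), array([678.5503, 143.1288])]
0.36 -1 [array([690.558 , 101.8076]), array([716.3193, 114.9131])]
```

The leg is at 1.146 rad, which is its stop, and the tip heights match the correction. Now I grasp the sign and lift it.

```bash
cat > grasp.py <<'E'
from h import *
import cv2
u=np.array([np.cos(FY),np.sin(FY)])
P=ctrl.current_tool_pos().copy(); P[2]=.252-DZ
print("down",ctrl.move_l(P,.12,contact_N=6),ctrl.current_tool_pos(),ctrl.current_t())
ctrl.command_gripper(0.)
print("grip",ctrl.current_grip_width()*91,ctrl.current_grasp_force(),ctrl.current_contact_force())
if ctrl.current_grip_width()*91>5:
    P=ctrl.current_tool_pos().copy(); P[2]+=.023; print(ctrl.move_l(P,.06,contact_N=10))
    print(ctrl.current_tool_pos(),ctrl.current_grip_width()*91,ctrl.current_contact_force(),ctrl.current_t())
s=ctrl.read_camera("scene");cv2.imwrite("pics/g.png",cv2.resize(s[175:275,300:420],(720,600),interpolation=cv2.INTER_CUBIC))
E
python3 grasp.py
```

```text
down False [0.5483 0.1366 0.2172] 25.8917
grip 8.33799007089869 29.999909698963165 [-0.327   0.0142  0.5619]
False
[0.5479 0.1368 0.2398] 7.774495627138193 [-0.1603  0.1685 -0.7643] 27.0833
```

View pics/g.png

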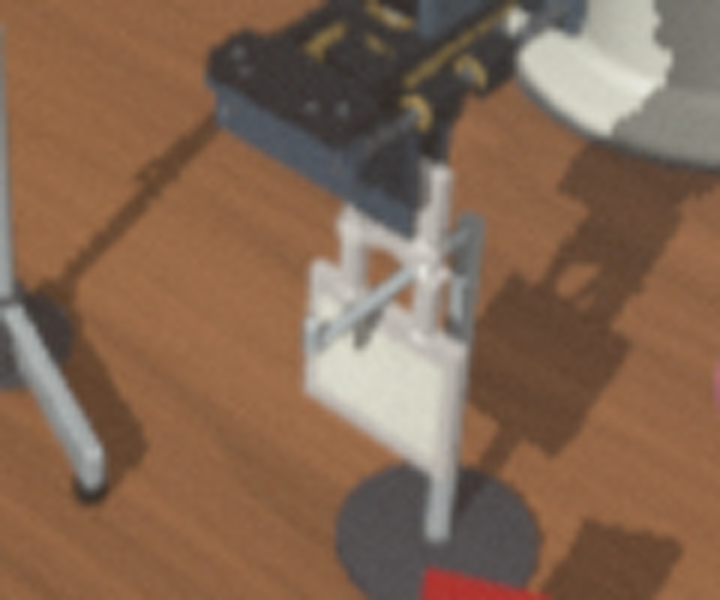

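The gripper holds the sign at 8 mm width and the slot is lifted clear of the rail. Next I carry it over the end stop and across to the empty rail.

```bash
cat > carry.py <<'E'
from h import *
u=np.array([np.cos(FY),np.sin(FY)]);e=np.array([np.cos(EY),np.sin(EY)])
z=ctrl.current_tool_pos()[2]
def go(xy,v,o=None,c=6,zz=z):
    hit=ctrl.move_l(np.r_[xy,zz],v,ori=o,contact_N=c)
    print(hit,ctrl.current_tool_pos(),ctrl.current_grip_width()*91,ctrl.current_contact_force(),ctrl.current_t())
    if hit: raise SystemExit("contact")
go(F0+.17*u,.08)
go(E0+.175*e,.12,ori(EY,1),c=15)
ctrl.sleep(.3)
go(E0+.062*e,.07)
E
python3 carry.py
```

```text
False [0.6546 0.1355 0.2396] 7.836598536606781 [-0.7791 -0.6691 -1.3026] 28.625
False [ 0.7085 -0.1284  0.2396] 7.7856066738243745 [-0.4372  0.199  -1.4718] 31.025
False [ 0.5961 -0.1373  0.2394] 7.707895097781309 [-0.4301  0.1486 -1.0912] 33.0917
```

Run:
```python
from h import *
import cv2
P=ctrl.current_tool_pos().copy(); P[2]=.2155
print(ctrl.move_l(P,.04,contact_N=3),ctrl.current_tool_pos(),ctrl.current_contact_force(),ctrl.current_t())
s=ctrl.read_camera("scene")
cv2.imwrite("pics/h.png",cv2.resize(s[160:260,260:380],(720,600),interpolation=cv2.INTER_CUBIC))
```

```text
True [ 0.5958 -0.1373  0.2171] [ 0.181  -0.4899  6.0247] 33.6333
```

View pics/h.png

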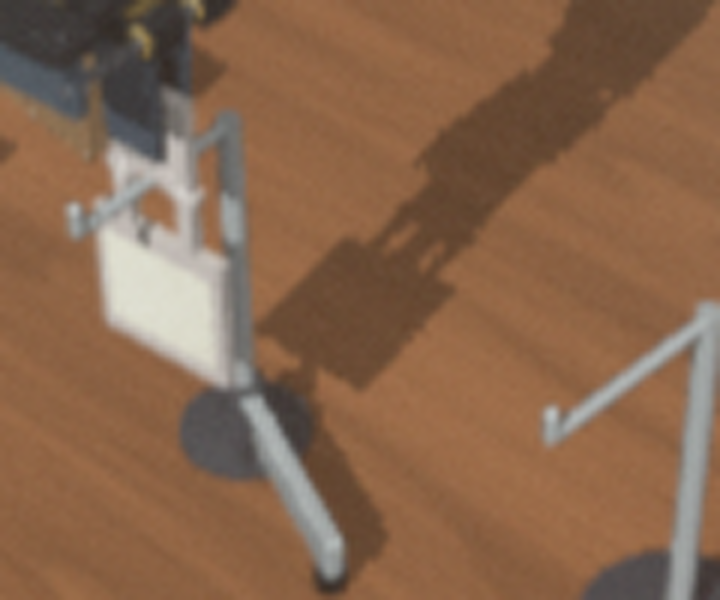

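The sign's slot is over the empty rail behind the stop (crop 75,220). Contact came at the same height as it hung before (0.217), and the leg is still out. I'll release, rise and let it settle.

Run:
```python
from h import *
import cv2
ctrl.command_gripper(.5); ctrl.sleep(.5)
P=ctrl.current_tool_pos().copy(); P[2]=.36; print(ctrl.move_l(P,.08,contact_N=6),ctrl.current_tool_pos(),ctrl.current_t())
P[:2]=P[:2]*.72; P[2]=.40
ctrl.move_l(P,.2)
ctrl.sleep(3)
def obs(s):
    s=s.astype(int);m=((s.min(2)>150)&(s.max(2)-s.min(2)<40)).astype(np.uint8);m[:,330:]=0;m[:,:265]=0;m[:160]=0;m[250:]=0
    n,_,st,c=cv2.connectedComponentsWithStats(m);k=1+st[1:,4].argmax();return st[k],c[k]
a=ctrl.read_camera("scene");ctrl.sleep(.4);b=ctrl.read_camera("scene");t=ctrl.read_camera("top")
print(obs(a),obs(b),np.abs(a.astype(int)-b)[170:240,265:310].max(),ctrl.current_t())
cv2.imwrite("pics/end_s.png",b);cv2.imwrite("pics/end_t.png",t)
# header top edge from the top view, z=.29, expected position in pixels
x=t.astype(int);m=((x.min(2)>140)&(x.max(2)-x.min(2)<40)).astype(np.uint8);m[:140]=0;m[215:]=0;m[:,:305]=0;m[:,385:]=0
n,_,st,c=cv2.connectedComponentsWithStats(m)
for k in range(1,n):
    if st[k,4]>15: print(st[k],c[k],plane("top",c[k],.29)[:2])
```

```text
False [ 0.5953 -0.1371  0.3596] 36.85
(array([275, 171,  22,  52, 662], dtype=int32), array([285.2372, 198.0211])) (array([275, 171,  22,  52, 660], dtype=int32), array([285.247 , 198.0591])) 7 41.425
[308 140  22  34 353] [317.6544 155.9773] [ 0.614  -0.0404]
[ 320  144   61   51 1916] [350.1273 168.3727] [ 0.5776 -0.1343]
[372 161  13  38 252] [379.5913 183.8651] [ 0.5324 -0.2184]
```

The sign hangs still: its blob is unchanged over 0.45 s and sits where it did before release. The gripper is clear of everything.

```bash
python3 -c "
from bench import ctrl
print(ctrl.sign_off())"
```

```text
the job is handed in; nothing more can be done
None
```

I swung the leg out to its stop (measured 1.15 rad) and moved the sign to the empty stand's rail, where it was hanging still when I handed the job in at about 41 s; the bench gave no verdict.

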